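# Load the amber test plaque into the guide holder

## Task

Take the amber test plaque by the bar along its top edge, lift it out of the grey storage block and slide it down, upright, between the two guide channels of the plaque holder until it is fully home on the bottom, then let go. Do not drop it in from above: hold it at least until its lower edge is well inside the guides. Leave the white and the blue plaques standing in the block.

Things in the scene. Friction and masses are not known exactly. Their poses are not given: they have to be found in the camera images.
- amber_plaque: Amber plastic plate, loose, 70 g, upright in one of three slots of a fixed grey block. 8 mm thick (x), 80 wide (y), 120 high (z). Thicker bar along the top, 14 mm (x) by 80 (y), 104 to 120 mm above the origin: grip it at mid-width, fingers closing along x. Origin: centre of the lower edge. A half turn about z makes no difference. Lift straight up over 34 mm (slot depth) to free it.
- white_plaque: The same plaque in white, loose, not to be used; origin and axes as the amber one. It stands in another slot of the block. The grey block is 44 mm high, 210 mm along the plaques' x and 108 mm along their y; its slots are 13 mm wide, 86 mm long, 72 mm apart.
- blue_plaque: The same plaque in blue, loose, not to be used; origin and axes as the amber one. It stands in the remaining slot of the grey block.
- plaque_holder: Fixed aluminium base 100 (x) by 164 mm (y) with two grey guide channels facing each other along y, green flared mouths. Origin: centre of underside, z up. Channels 20 mm wide in x, 100 mm from back to back in y, z 10 to 60; flares widen to 44 by 120 mm at the top, z 90. Seated on the black sill, a plaque has its origin at x 0, y 0, z 14 mm, its x along this x, either way round.
There are look-alikes about, which are no part of the job. Of the things like the amber_plaque, leave any that is turquoise; of the rest the larger one is meant.

How it is judged:
On the way:
1. the amber plaque is led into the guides: its lower edge is 18 mm or more below the top of their flared mouths while the fingers hold it (z of amber_plaque in the frame of plaque_holder below 0.072 m and horizontal distance between amber_plaque and plaque_holder below 0.02 m and contact force between the fingers and amber_plaque above 0.3 N), for 0.1 s.
At the end, for the whole second after the job is handed in: The amber plaque stands released and at rest in the guides: lower edge within 10 mm of the bottom, centred within 16 mm, upright within 15 and in line within 20 degrees; the white and blue plaques still stand in their slots (moved under 20 mm, leaning under 15 degrees) (z of amber_plaque in the frame of plaque_holder between 0.008 and 0.024 m and horizontal distance between amber_plaque and plaque_holder below 0.016 m and angle between the x axis of amber_plaque and the x axis of plaque_holder, either way round below 0.35 rad and angle between each of amber_plaque, white_plaque, blue_plaque's own z axis and vertical below 0.26 rad and linear speed of amber_plaque below 0.02 m/s and distance of each of white_plaque, blue_plaque from where it was at the start of the episode below 0.02 m); the robot touches nothing.
It fails at once if the white or the blue plaque is pulled out of its place (moved more than 30 mm) (distance of any of white_plaque, blue_plaque from where it was at the start of the episode above 0.03 m).
It also fails if it takes over 35 s, if anything falls off the work surface, if the arm or the gripper's body presses on something with over 40 N, if the wrist force passes 120 N, or if a joint passes its speed limit or range.

## Robot

A 6-joint arm with a two-finger parallel gripper is mounted at the origin on a cart in front of the work surface, level with it; the furniture and walls round the work are solid. World frame = base frame: x ahead of the robot, y to its left, z up, the work surface at z = 0. Lengths are in m, angles in rad, forces in N, time in s.
With the tool pointing down it reaches from about 0.375 to 0.975 m from the base axis. Payload 3.8 kg.
Tool frame: the origin (TCP) lies between the finger pads; the fingertips stand 22 mm ahead of it and the grasp point (between the pads) lies 3 mm ahead of it; z points along the fingers, y is the direction in which the jaws open and shut (so a half turn about z gives the same grasp; the last joint's range is limited). The gripper opens to 85 mm and grips with 20 to 120 N. Pads are 22 mm wide; open, the fingers measure 114 mm over their backs; the gripper's body (76 mm by 85 mm) begins 54 mm behind the grasp point. The pads swing forward as they close: fully open they stand 13 mm farther back than shut.
Start: joints at [-1.214, 0.264, 1.604, -0, 1.274, -0.037], TCP at [0.259, -0.623, 0.253] pointing down, gripper open.
Joint ranges: [-2.63, 2.63], [-0.94, 2.18], [0.31, 2.57], [-1.31, 4.45], [0, 2.66], [-2.55, 2.55]. Speed limits (rad/s): [2.57, 2.57, 3.14, 3.14, 3.14, 3.14].

## Interface

Orientations are given as a unit quaternion [x, y, z, w].
In Python, from cell import r gives the robot as it stands.
- The arm moves only by the shell command python3 -m creep 'ROWS' [OPENING] [FORCE]. ROWS is JSON, a list of rows, each a list of 6 numbers: the shift along the world's x, y, z each as a share of 15 cm, from -1 to 1, then the turn, a rotation vector about the world's x, y, z each as a share of 360 degrees, from -1 to 1. In form: [[dx, dy, dz, rx, ry, rz], ...]. A call has 1 to 5 rows; each row is the pose to reach, as a shift and turn from the pose measured when the call began, turning the shorter way round; what a row does not reach only later rows make up. A row lasts 1/8 s, in which the tool goes at most 62.5 mm and 10.7 degrees, less where a joint would pass 70% of its speed; a pose out of reach is approached as far as the arm can. A call with a number of a shift or a turn outside -1 to 1 is refused whole. A call with a gripper value outside its range is refused whole. OPENING is the finger opening in mm, from 0 to 85.4, set as the call begins (- or left out, the last holds). The fingers move at their own pace and stop on an object; FORCE is the grip in N (left out, the last holds). Time passes only in rows, so rows that repeat a pose let the fingers close. It gives the time, the measured TCP pose, the force and the opening at its end, in the units of the state.
- r.sense(): the state, without advancing time (a new reading comes with each control period).
- r.read_camera(name): name is "scene" or "top"; returns the picture (480x640x3 uint8, red, green, blue); there is no depth.
- r.camera_model(name): a dict with "fov_y" (degrees; the focal length in pixels is half the picture's height over the tangent of half this angle, whatever the lens; pixels are square), "cx", "cy" (the principal point, pixels), "world_from_camera" (4x4, takes a point from camera to world coordinates). Camera axes: x right, y up, looking along -z (the intrinsics and any distortion apply to the point x, -y, -z); pixel columns grow to the right and rows downward; lengths in m; the calibration is good to about 2 mm. A picture is of the moment at which its call begins. camera_model takes no time and is no camera call.
- r.close_job(): hands the job in, once; it reports no verdict.
Trained networks look in the newest picture that a camera, given by its name, has taken for a name from the list of things; names that differ only in an ending like _2 or _b are one class to them, and where a whole thing is asked for, a point or a joint stands for the part that bears it (a point fixed in the world has none). Each returns a list of dicts, best first, with "conf" (0 to 1); they miss things now and then, are a little off and sometimes report something else, mostly with a low value. They report only what shows in the picture. A call takes as long as a camera call. They do not tell look-alikes from the thing itself.
- r.spot_in(query, camera): "extent" ([centre column, centre row, width, height] in pixels, round what is visible of it).
- r.masks_of(query, camera): "mask" (480x640 bool, what is visible of it) and "extent" ([centre column, centre row, width, height] in pixels, round what is visible of it).
- r.place_of(query, camera): "uv" ([column, row] in pixels: a listed point, or the origin of a listed thing).
The state is a dict: "clock": time; "joints": joint angles; "joint_velocities": joint speeds; "tau": joint torques, N m; "eef_pos": TCP position; "orientation": TCP orientation; "wrist_force": force on the tool from outside, world axes, zero at the start; "ft_torque": the same for the moment, N m; "width": finger opening in m.
Only numpy, scipy, OpenCV 4.12 (cv2) and the standard library are available. Lean on these libraries where they do the work, as an engineer would, in place of code of your own. Each camera call takes 0.05 s, during which the arm holds its last target.

## Working session

There is one attempt and no reset: what is moved stays moved. The work goes in short steps, Python scripts to look and compute and a shell command to move; the robot and the scene stay as the last step left them, time stands still between calls to the robot, and variables do not carry over. Pictures are saved under pics/ and viewed, and the job is handed in when it is done.

```bash
ls; mkdir -p pics
python3 - <<'E'
from cell import r
import cv2
for c in ("scene","top"):
    im=r.read_camera(c); cv2.imwrite(f"pics/{c}0.png",im[:,:,::-1]); m=r.camera_model(c); print(c,m)
print(r.sense())
E
```

```text
pics
scene {'fov_y': 47.480058448010304, 'cx': 311.6827306223658, 'cy': 231.9092223840542, 'world_from_camera': array([[-0.64039245,  0.36866185, -0.6737848 , -0.10533551],
       [-0.76766428, -0.27951188,  0.57668419,  0.58699042],
       [ 0.02427061,  0.88654472,  0.46200584,  0.43802337],
       [ 0.        ,  0.        ,  0.        ,  1.        ]])}
top {'fov_y': 53.72270277666282, 'cx': 313.6140786617151, 'cy': 244.34248145461862, 'world_from_camera': array([[ 0.02485666,  0.99621207, -0.08332856,  0.417606  ],
       [-0.99967602,  0.02522649,  0.00338814,  0.09414129],
       [ 0.0054774 ,  0.08321735,  0.99651637,  0.90271172],
       [ 0.        ,  0.        ,  0.        ,  1.        ]])}
{'clock': 0.1, 'joints': array([-1.21389435e+00,  2.64681897e-01,  1.60521925e+00,  1.27812824e-05,
        1.27369982e+00, -3.68902076e-02]), 'joint_velocities': array([-5.42775968e-05, -2.21288877e-03, -2.87459353e-03,  7.27481386e-04,
       -1.36493771e-03, -6.93219444e-04]), 'tau': array([ 4.43817598e-04, -5.16708255e+01, -3.68589842e+01, -6.77402249e-05,
        6.25309534e-03,  3.17008823e-05]), 'eef_pos': array([ 0.25878933, -0.62276513,  0.25209355]), 'orientation': array([ 9.80678379e-01,  1.95624405e-01, -1.53955684e-04, -9.92304220e-04]), 'wrist_force': array([ 0.45177252, -0.12477898, -0.33836177]), 'ft_torque': array([0.00520766, 0.0288418 , 0.0206416 ]), 'width': 0.08555365641823638}
```

View pics/scene0.png

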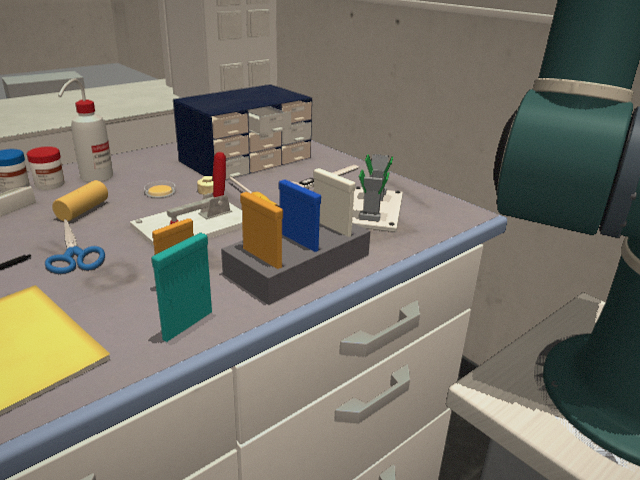

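View pics/top0.png

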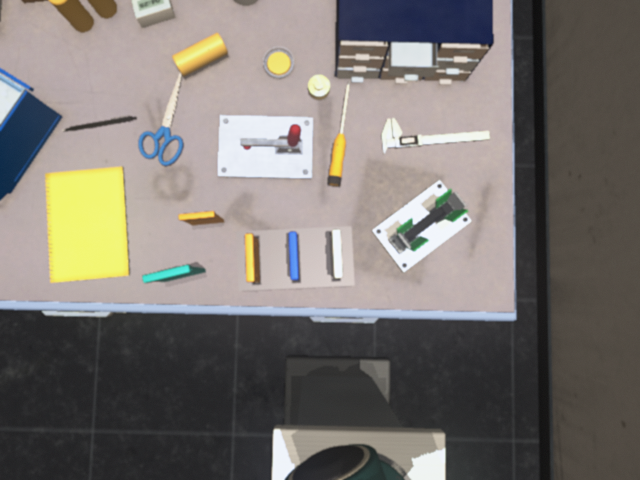

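The scene picture shows the full-size amber plaque at (262,228) in the block, with blue and white beyond it. A smaller amber look-alike is at (173,240) and a turquoise one at (184,285). In the top picture the amber bar is at (251,257), blue at (293,257) and white at (336,255). The holder is at (422,226), turned, with its long side running from lower left to upper right.

```bash
cat > h.py <<'E'
import numpy as np, cv2
from cell import r
def ray(c,uv):
    m=r.camera_model(c); f=240/np.tan(np.radians(m['fov_y']/2)); T=m['world_from_camera']
    d=np.array([(uv[0]-m['cx'])/f,-(uv[1]-m['cy'])/f,-1.]); return T[:3,3],T[:3,:3]@d
def atz(c,uv,z):
    o,d=ray(c,uv); return o+d*(z-o[2])/d[2]
def proj(c,p):
    m=r.camera_model(c); f=240/np.tan(np.radians(m['fov_y']/2)); T=m['world_from_camera']
    q=T[:3,:3].T@(np.asarray(p,float)-T[:3,3]); return np.array([m['cx']+f*q[0]/-q[2], m['cy']+f*q[1]/q[2]])
E
python3 - <<'E'
from h import *
for c in ("top","scene"):
    r.read_camera(c)
    for n in ("amber_plaque","white_plaque","blue_plaque","plaque_holder"):
        for d in r.place_of(n,c)[:3]: print(c,n,'place',d['conf'],np.round(d['uv'],1), np.round(atz(c,d['uv'],0.01 if n!='plaque_holder' else 0),4))
        for d in r.masks_of(n,c)[:3]:
            pts=np.argwhere(d['mask'])[:,::-1].astype(np.float32)
            print('   mask',d['conf'],np.round(d['extent'],1),cv2.minAreaRect(pts))
im=r.read_camera("top")
cv2.imwrite("pics/crop.png",cv2.resize(im[165:300,235:485],None,fx=3.2,fy=3.2,interpolation=cv2.INTER_CUBIC)[:,:,::-1])
E
```

```text
top amber_plaque place 0.88 [209.1 220. ] [0.5335 0.2904 0.01  ]
top amber_plaque place 0.76 [185.1 275.1] [0.4282 0.3309 0.01  ]
top amber_plaque place 0.63 [253.6 261.1] [0.4577 0.2033 0.01  ]
   mask 0.83 [175.7 274.2  66.4  18.6] ((173.33692932128906, 273.3274230957031), (11.927250862121582, 63.11135482788086), 76.37300109863281)
   mask 0.75 [200.5 220.3  49.8  15.5] ((200.40576171875, 217.96315002441406), (12.675003051757812, 44.63412094116211), 84.80557250976562)
   mask 0.74 [252.6 258.5  16.8  51.6] ((251.78805541992188, 257.48895263671875), (49.309696197509766, 13.759057998657227), 87.79740142822266)
top white_plaque place 0.87 [333.6 259.4] [0.4647 0.0527 0.01  ]
   mask 0.77 [335.4 255.7  13.6  51.9] ((336.21136474609375, 253.51519775390625), (47.19783401489258, 9.82850170135498), 86.98721313476562)
top blue_plaque place 0.57 [296.1 258.3] [0.465  0.1235 0.01  ]
top plaque_holder place 0.89 [421.9 224.4] [ 0.5368 -0.1159  0.    ]
   mask 0.67 [422.1 226.4  97.3  92.6] ((423.08001708984375, 224.44000244140625), (53.20000076293945, 91.60000610351562), 53.13010025024414)
sce
[... 348 characters left out ...]
mask 0.56 [171.9 235.9  43.5  40.5] ((171.89999389648438, 233.30001831054688), (22.807889938354492, 47.85185241699219), 63.43495178222656)
scene white_plaque place 0.68 [329.8 243.6] [0.4693 0.0556 0.01  ]
   mask 0.98 [333.7 201.2  47.8  68.5] ((331.55584716796875, 201.37164306640625), (42.344154357910156, 64.25775146484375), 5.079607963562012)
scene blue_plaque place 0.57 [300.4 259.8] [0.4579 0.1263 0.01  ]
   mask 0.78 [300.7 217.7  42.6  71.7] ((299.0, 215.0), (72.0, 42.0), 90.0)
scene plaque_holder place 0.82 [372.9 208.1] [ 0.5383 -0.116   0.    ]
   mask 0.68 [375.1 195.2  50.6  83.3] ((377.95001220703125, 191.84999084472656), (47.94184112548828, 75.51900482177734), 8.13010311126709)
```

View pics/crop.png

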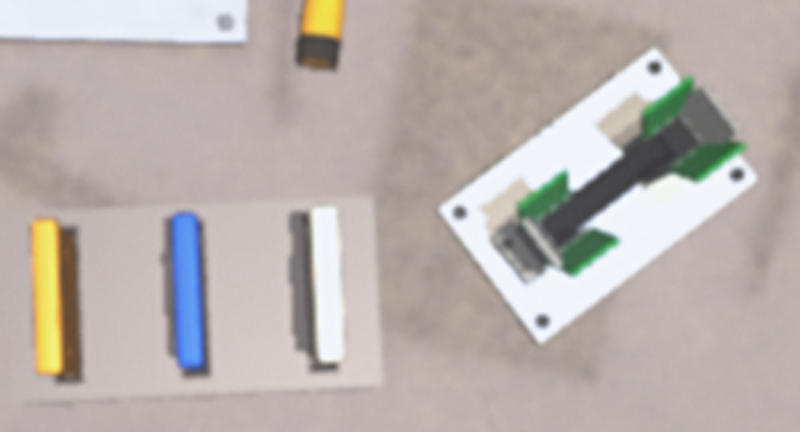

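Run:
```python
from h import *
im=r.read_camera("top")
c2=lambda p:(234.66+p[0]/3.2,164.66+p[1]/3.2)
P=[atz("top",c2(p),0.010)[:2] for p in [(655,47),(757,178),(541,343),(440,210)]]
P=np.array(P);print(P, 'ctr',P.mean(0)); 
print([np.linalg.norm(P[i]-P[i-1]) for i in range(4)])
for a,b in((2,1),(3,0),(2,3),(1,0)):
    e=P[b]-P[a]; print('ang',np.degrees(np.arctan2(e[1],e[0])))
for n,pts in dict(amber=[(33,219),(57,219),(63,374),(37,374)],blue=[(171,213),(197,213),(204,369),(180,369)],white=[(311,207),(336,207),(342,361),(317,361)]).items():
    Q=np.array([atz("top",c2(p),0.130)[:2] for p in pts]);e=(Q[0]+Q[1]-Q[2]-Q[3])/2
    print(n,Q.mean(0),np.linalg.norm(e),np.linalg.norm(Q[1]-Q[0]),np.degrees(np.arctan2(e[1],e[0])))
# HSV based amber top in top view + scene check
hsv=cv2.cvtColor(im,cv2.COLOR_RGB2HSV)
m=cv2.inRange(hsv,(10,120,170),(30,255,255)); m[:,:240]=0;m[:,262:]=0;m[:225]=0;m[290:]=0
rc=cv2.minAreaRect(np.argwhere(m)[:,::-1].astype(np.float32));print(rc,atz("top",rc[0],.13))
# block corner check
for p in [(373,197),(382,384)]: print(atz("top",c2(p),.044))
s=r.read_camera("scene")
crop=cv2.resize(s[150:300,215:415],None,fx=4,fy=4,interpolation=cv2.INTER_CUBIC)[:,:,::-1].copy()
# overlay projected amber box + holder
def pr(p): 
    q=proj("scene",p); return int((q[0]-215+.5)*4),int((q[1]-150+.5)*4)
for p in [(y) for y in P]:
    cv2.circle(crop,pr([p[0],p[1],.01]),4,(0,0,255),1)
Q=[atz("top",c2(p),0.130) for p in [(33,219),(57,219),(63,374),(37,374)]]
for q in Q: cv2.circle(crop,pr(q),4,(255,0,0),1)
cv2.imwrite("pics/sc2.png",crop)
```

```text
[[ 0.62322612 -0.14652504]
 [ 0.54574687 -0.20744018]
 [ 0.44458468 -0.07983979]
 [ 0.52180965 -0.01922709]] ctr [ 0.53384183 -0.11325802]
[np.float64(0.16275769926584274), np.float64(0.09855803843462126), np.float64(0.16283626582860328), np.float64(0.09817125030145206)]
ang -51.59245392191261
ang -51.45616657545169
ang 38.127827498980125
ang 38.17486731353572
amber [0.45850704 0.19555753] 0.07919205927301026 0.012278902673921045 3.912183687777515
blue [0.4631199  0.12404734] 0.07983548073213687 0.013319984035048289 4.557714775884316
white [0.46847575 0.05345269] 0.07884242545974177 0.012824916443024621 3.4200334422951744
((249.42869567871094, 257.5025634765625), (47.21989440917969, 8.3875093460083), 87.95458984375) [0.45803208 0.19565768 0.13      ]
[0.52432516 0.02342725 0.044     ]
[0.41819459 0.0164061  0.044     ]
```

View pics/sc2.png

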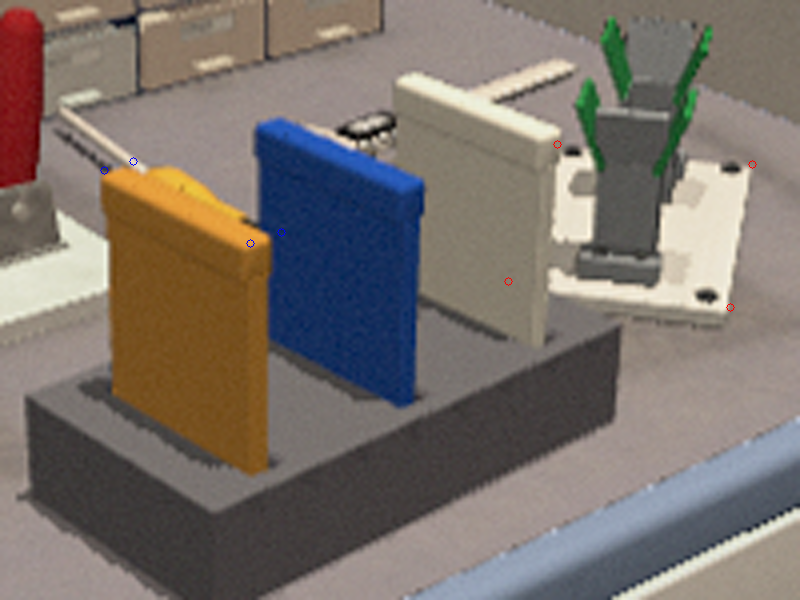

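The holder plate measures 163×98 mm (true 164×100) and the bars are 79–80 mm long, so the measurements fit the given sizes. The amber bar is at (0.458, 0.196), with its long axis at 4°. The holder is at (0.534, −0.113), with its y axis at −51.5°. The scene camera projects everything about 2 px too high, which is within its calibration. Now moving to above the amber plaque.

```bash
python3 -m creep '[[0.15,0.333,0.1,0,0,0.025],[0.3,0.667,0.2,0,0,0.05],[0.45,1,0.3,0,0,0.075]]' 50 40
python3 -m creep '[[0.15,0.333,0,0,0,0.025],[0.3,0.667,0,0,0,0.05],[0.45,1,0,0,0,0.075]]'
python3 -m creep '[[0.15,0.333,0,0,0,0.025],[0.3,0.667,0,0,0,0.05],[0.45,1,0,0,0,0.075]]'
```

```text
clock: 1.52
eef_pos: [0.3269, -0.472, 0.2987]
orientation: [0.907, 0.421, 0.0, 0.0]
wrist_force: [1.0, 0.0, 0.0]
width: 0.05
clock: 1.9
eef_pos: [0.3949, -0.3203, 0.299]
orientation: [0.782, 0.623, 0.0, 0.001]
wrist_force: [1.3, 0.5, -0.4]
width: 0.0501
clock: 2.28
eef_pos: [0.4629, -0.1687, 0.2995]
orientation: [0.613, 0.79, 0.001, 0.001]
wrist_force: [0.5, 0.7, 0.1]
width: 0.0499
```

```bash
python3 -m creep '[[0.05,0.333,0,0,0,0.025],[0.1,0.667,0,0,0,0.05],[0.1,1,0,0,0,0.075]]'
python3 -m creep '[[0,0.333,0,0,0,0.025],[-0.05,0.667,0,0,0,0.05],[-0.1,1,0,0,0,0.075]]'
python3 -m creep '[[0,0.2,0,0,0,0.024],[-0.01,0.4,0,0,0,0.048],[-0.03,0.43,0,0,0,0.071],[-0.03,0.43,0,0,0,0.071]]'
python3 - <<'E'
from h import *
im=r.read_camera("top"); cv2.imwrite("pics/top1.png",im[120:360,150:500,::-1].repeat(2,0).repeat(2,1))
s=r.sense();q=s['orientation'];print(s['eef_pos'],np.degrees(2*np.arctan2(q[1],q[0]))-90,q,s['joints'],s['clock'])
E
```

```text
clock: 2.65
eef_pos: [0.4782, -0.017, 0.2997]
orientation: [0.409, 0.912, 0.001, 0.001]
wrist_force: [1.1, -0.0, -0.5]
width: 0.05
clock: 3.02
eef_pos: [0.4629, 0.1347, 0.3]
orientation: [0.182, 0.983, 0.001, 0.001]
wrist_force: [0.3, -0.7, 0.4]
width: 0.0502
clock: 3.52
eef_pos: [0.4582, 0.1997, 0.3001]
orientation: [-0.04, 0.999, 0.002, 0.001]
wrist_force: [0.1, -0.7, 1.3]
width: 0.0499
[0.45829347 0.19928336 0.30008446] 94.4292406858477 [-0.03864272  0.99925113  0.00161792  0.00113685] [ 0.35879057 -0.10119122  1.91099042  0.00242672  1.32861764 -1.28988882] 3.575
```

View pics/top1.png

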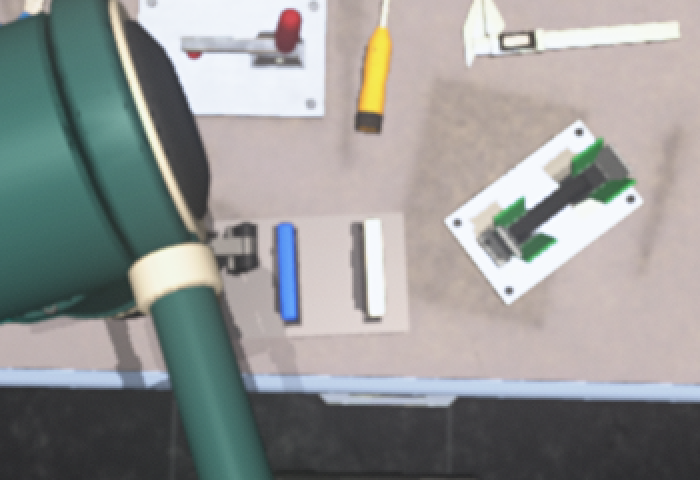

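The gripper is above the amber plaque and hides it from the top camera, at about (240,245) in this picture. I'll go part way down and check with the scene camera.

```bash
python3 -m creep '[[0,-0.025,-0.3,0,0,0],[0,-0.025,-0.6,0,0,0],[0,-0.025,-0.8,0,0,0],[0,-0.025,-0.8,0,0,0]]'
python3 - <<'E'
from h import *
im=r.read_camera("scene"); cv2.imwrite("pics/s1.png",cv2.resize(im[130:300,200:400],None,fx=3.5,fy=3.5)[:,:,::-1])
E
```

```text
clock: 4.08
eef_pos: [0.4563, 0.1941, 0.1774]
orientation: [-0.037, 0.999, 0.001, -0.002]
wrist_force: [0.1, -0.9, 0.1]
width: 0.0502
```

View pics/s1.png

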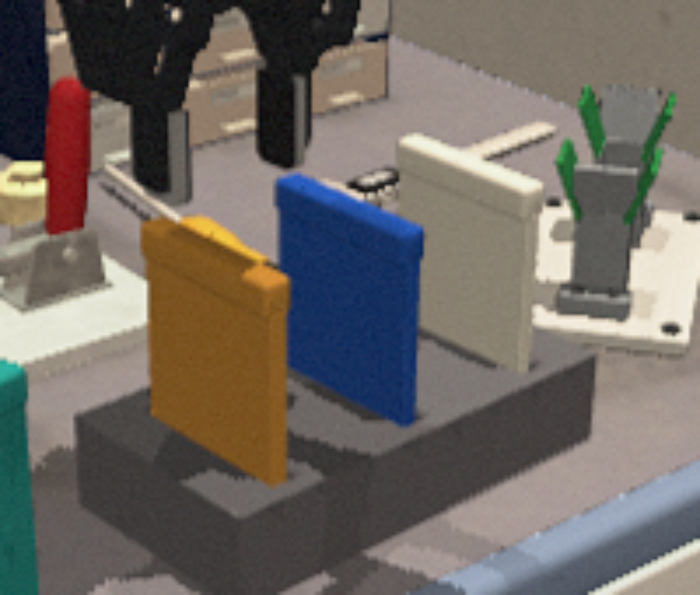

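The fingers straddle the amber bar, at (160,190) and (285,150), and stay clear of the blue plaque. Next I descend and close.

```bash
python3 -m creep '[[0.013,0.01,-0.2,0,0,0],[0.013,0.01,-0.36,0,0,0],[0.013,0.01,-0.36,0,0,0]]'
python3 -m creep '[[0,0,0,0,0,0],[0,0,0,0,0,0],[0,0,0,0,0,0],[0,0,0,0,0,0]]' 0 40
python3 - <<'E'
from h import *
im=r.read_camera("scene"); cv2.imwrite("pics/s2.png",cv2.resize(im[130:300,200:400],None,fx=3.5,fy=3.5)[:,:,::-1])
E
```

```text
clock: 4.5
eef_pos: [0.4598, 0.196, 0.1258]
orientation: [-0.037, 0.999, 0.001, -0.0]
wrist_force: [-0.3, 0.5, 0.4]
width: 0.0499
clock: 5.0
eef_pos: [0.4614, 0.1966, 0.1279]
orientation: [-0.037, 0.999, 0.002, 0.002]
wrist_force: [-1.5, 0.1, 5.9]
width: 0.0132
```

View pics/s2.png

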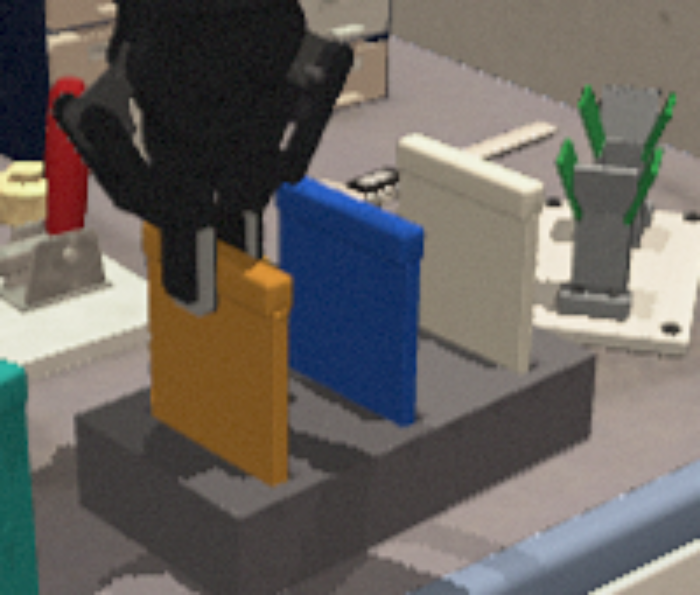

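The bar is gripped near mid-width (opening 13 mm for a 14 mm bar). The offset of the near finger in the picture is parallax. Lifting straight up.

```bash
python3 -m creep '[[0,0,0.12,0,0,0],[0,0,0.27,0,0,0],[0,0,0.5,0,0,0],[0,0,0.8,0,0,0],[0,0,1,0,0,0]]'
python3 -m creep '[[0,0,0.1,0,0,0],[0,0,0.1,0,0,0]]'
python3 - <<'E'
from h import *
im=r.read_camera("scene"); cv2.imwrite("pics/s3.png",im[:,:,::-1])
print(r.sense()['wrist_force'],r.sense()['width'])
im=r.read_camera("top"); cv2.imwrite("pics/t3.png",im[120:360,150:500,::-1].repeat(2,0).repeat(2,1))
E
```

```text
clock: 5.68
eef_pos: [0.4619, 0.1968, 0.2815]
orientation: [-0.037, 0.999, 0.002, 0.003]
wrist_force: [0.2, 0.4, -0.6]
width: 0.0133
clock: 5.92
eef_pos: [0.4626, 0.1971, 0.2983]
orientation: [-0.037, 0.999, 0.003, 0.005]
wrist_force: [0.2, 0.1, -1.4]
width: 0.0134
[ 0.26380334 -0.04280241 -1.35293494] 0.012990772359238388
```

View pics/s3.png

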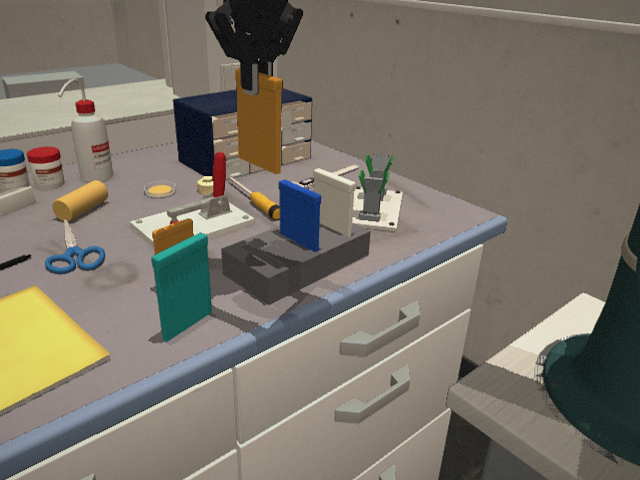

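The amber plaque is clear and hangs straight below the gripper at (259,120). The blue and white plaques still stand in the block. Carrying it to the holder.

```bash
python3 -m creep '[[0.08,-0.333,0,0,0,-0.025],[0.16,-0.667,0,-0.001,0.0016,-0.05],[0.25,-1,0,-0.001,0.0016,-0.075]]'
python3 -m creep '[[0.08,-0.333,0,0,0,-0.025],[0.16,-0.667,0,0,0,-0.05],[0.25,-0.9,0,0,0,-0.075],[0.25,-0.95,0,0,0,-0.079],[0.25,-0.95,0,0,0,-0.079]]'
python3 - <<'E'
from h import *
s=r.sense();q=s['orientation'];print(s['eef_pos'],np.degrees(2*np.arctan2(q[1],q[0]))-90,q,s['width'],s['clock'])
im=r.read_camera("scene"); cv2.imwrite("pics/s4.png",cv2.resize(im[0:260,250:510],None,fx=2.2,fy=2.2)[:,:,::-1])
im=r.read_camera("top"); cv2.imwrite("pics/t4.png",im[120:360,200:550,::-1].repeat(2,0).repeat(2,1))
E
```

```text
clock: 6.4
eef_pos: [0.4979, 0.0453, 0.293]
orientation: [0.2, 0.98, -0.002, -0.004]
wrist_force: [0.3, 0.3, -0.3]
width: 0.0132
clock: 7.02
eef_pos: [0.5344, -0.0971, 0.2912]
orientation: [0.434, 0.901, -0.001, -0.006]
wrist_force: [0.3, 0.1, -0.8]
width: 0.0136
[ 0.53435962 -0.0970585   0.29120408] 38.550987950872155 [ 0.43403521  0.90087229 -0.00111059 -0.00642827] 0.013630059241211192 7.025
```

View pics/s4.png

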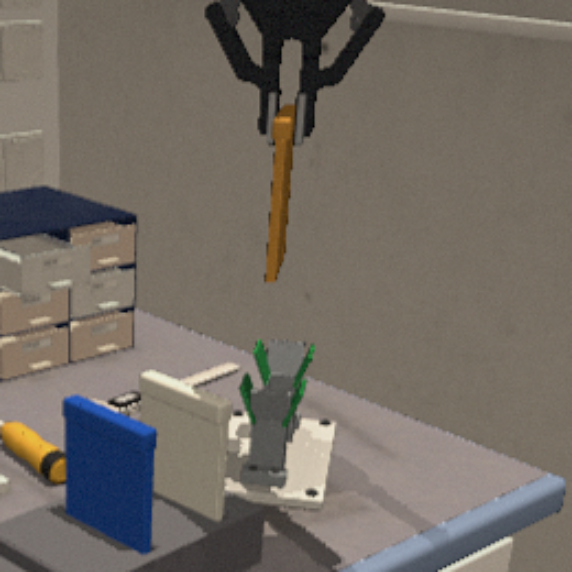

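View pics/t4.png

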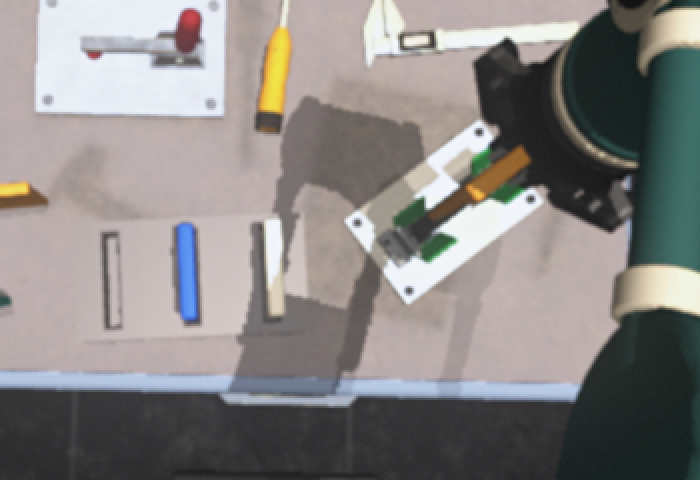

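Both pictures show the plaque near-vertical and in line with the channels. In the top view its bar runs parallel to the black sill. I'll correct the position and go down to just above the flares.

```bash
python3 -m creep '[[0.018,-0.133,0,-0.0006,-0.002,0],[0.018,-0.133,-0.2,-0.0006,-0.002,0],[0.018,-0.133,-0.4,-0.0006,-0.002,0],[0.018,-0.133,-0.45,-0.0006,-0.002,0],[0.018,-0.133,-0.45,-0.0006,-0.002,0]]'
python3 - <<'E'
from h import *
s=r.sense();q=s['orientation'];print(s['eef_pos'],np.degrees(2*np.arctan2(q[1],q[0]))-90,q,s['width'],s['clock'])
im=r.read_camera("scene"); cv2.imwrite("pics/s5.png",cv2.resize(im[60:240,300:460],None,fx=3.2,fy=3.2)[:,:,::-1])
im=r.read_camera("top"); cv2.imwrite("pics/t5.png",cv2.resize(im[165:300,355:490],None,fx=4,fy=4)[:,:,::-1])
E
```

```text
clock: 7.75
eef_pos: [0.5372, -0.1161, 0.2245]
orientation: [0.433, 0.901, 0.0, 0.001]
wrist_force: [0.4, -0.2, -0.5]
width: 0.0129
[ 0.53722874 -0.11611444  0.22452994] 38.6749436987366 [4.33069595e-01 9.01360266e-01 5.64832578e-07 6.29497544e-04] 0.012915121538893954 7.75
```

View pics/s5.png

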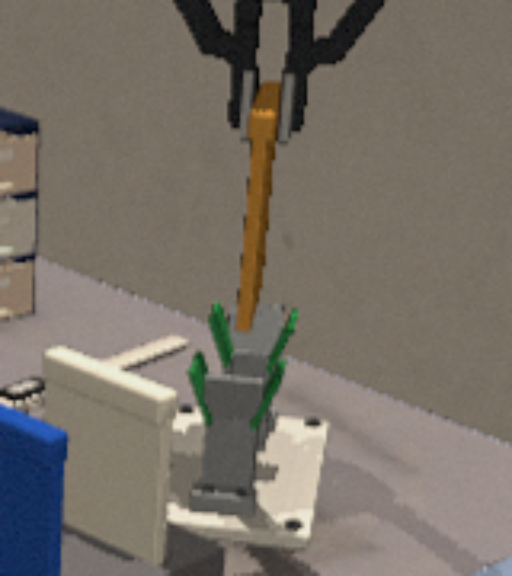

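View pics/t5.png

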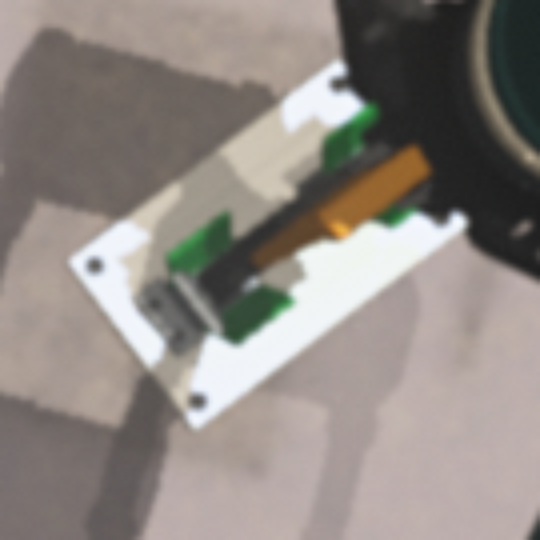

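Run:
```python
from h import *
s=r.sense();p=s['eef_pos'];a=np.radians(-51.4);d=np.array([np.cos(a),np.sin(a)]);
c=p[:2]-.003*d; n=np.array([-d[1],d[0]])
S=lambda uv:[(uv[0]-300+.5)*3.2-.5,(uv[1]-60+.5)*3.2-.5]
T=lambda uv:[(uv[0]-355+.5)*4-.5,(uv[1]-165+.5)*4-.5]
zb=p[2]-.1179
for nm,e in (("near",-.04),("far",.04)):
    for z in(zb,zb+.104,zb+.12):
        for w in (-1,1):
            h=.004 if z==zb else .007
            q=np.r_[c+d*e+n*w*h,z]
            print(nm,round(z,3),w,"scene",np.round(S(proj("scene",q))),"top",np.round(T(proj("top",q))))
H=np.array([.534,-.1135])
for e in(-.06,.06):
    for w in(-.022,.022):
        q=np.r_[H+d*e+n*w,.09]; print("flare",e,w,np.round(S(proj("scene",q))),np.round(T(proj("top",q))))
```

```text
near 0.108 -1 scene [249. 328.] top [256. 272.]
near 0.108 1 scene [235. 327.] top [244. 257.]
near 0.212 -1 scene [271. 139.] top [325. 248.]
near 0.212 1 scene [244. 137.] top [301. 218.]
near 0.228 -1 scene [274. 108.] top [337. 243.]
near 0.228 1 scene [246. 106.] top [312. 212.]
far 0.108 -1 scene [262. 282.] top [404. 159.]
far 0.108 1 scene [249. 281.] top [392. 144.]
far 0.212 -1 scene [283. 104.] top [494. 118.]
far 0.212 1 scene [258. 103.] top [471.  89.]
far 0.228 -1 scene [286.  75.] top [510. 110.]
far 0.228 1 scene [260.  74.] top [486.  80.]
flare -0.06 -0.022 [279. 377.] [235. 343.]
flare -0.06 0.022 [198. 369.] [172. 262.]
flare 0.06 -0.022 [295. 305.] [452. 177.]
flare 0.06 0.022 [222. 298.] [389.  97.]
```

The predicted plaque edges match the pictures within about 2 px (near lower edge predicted x 235–249, seen 237–251). The flare midline agrees too. Going down into the guides.

```bash
python3 -m creep '[[-0.01,0,-0.1,0,0,0],[-0.01,0,-0.2,0,0,0],[-0.01,0,-0.3,0,0,0],[-0.01,0,-0.35,0,0,0],[-0.01,0,-0.35,0,0,0]]'
python3 - <<'E'
from h import *
im=r.read_camera("scene"); cv2.imwrite("pics/s6.png",cv2.resize(im[60:240,300:460],None,fx=3.2,fy=3.2)[:,:,::-1])
s=r.sense();print(s['wrist_force'],s['eef_pos'],s['orientation'])
E
```

```text
clock: 8.48
eef_pos: [0.5361, -0.1161, 0.1723]
orientation: [0.433, 0.901, 0.0, 0.001]
wrist_force: [-0.3, -0.5, -1.3]
width: 0.0135
[ 0.09371354 -0.48538818 -0.19873413] [ 0.53660093 -0.11626484  0.17311671] [4.33131283e-01 9.01329351e-01 2.15651347e-04 1.62686363e-03]
```

View pics/s6.png

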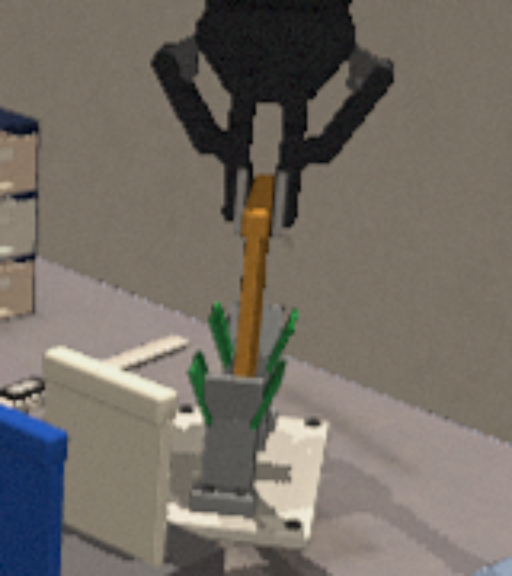

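The plaque enters between the green flares and goes behind the near channel, with no contact force. Continuing down.

```bash
python3 -m creep '[[0,0,-0.07,0,0,0],[0,0,-0.13,0,0,0],[0,0,-0.19,0,0,0],[0,0,-0.22,0,0,0],[0,0,-0.22,0,0,0]]'
python3 -m creep '[[0,0,-0.02,0,0,0],[0,0,-0.04,0,0,0],[0,0,-0.05,0,0,0],[0,0,-0.05,0,0,0]]'
python3 - <<'E'
from h import *
im=r.read_camera("scene"); cv2.imwrite("pics/s7.png",cv2.resize(im[60:240,300:460],None,fx=3.2,fy=3.2)[:,:,::-1])
s=r.sense();print(s['wrist_force'],s['eef_pos'],s['orientation'])
E
```

```text
clock: 9.15
eef_pos: [0.5362, -0.1162, 0.1395]
orientation: [0.433, 0.901, 0.0, 0.001]
wrist_force: [0.6, -0.5, -1.4]
width: 0.0134
clock: 9.65
eef_pos: [0.5363, -0.1162, 0.1321]
orientation: [0.433, 0.901, 0.0, 0.001]
wrist_force: [0.7, -0.8, -0.2]
width: 0.0133
[-0.71280314 -0.51748423 -0.99861466] [ 0.53630313 -0.1161954   0.13206366] [4.33133141e-01 9.01329164e-01 1.23385505e-04 1.18513089e-03]
```

View pics/s7.png

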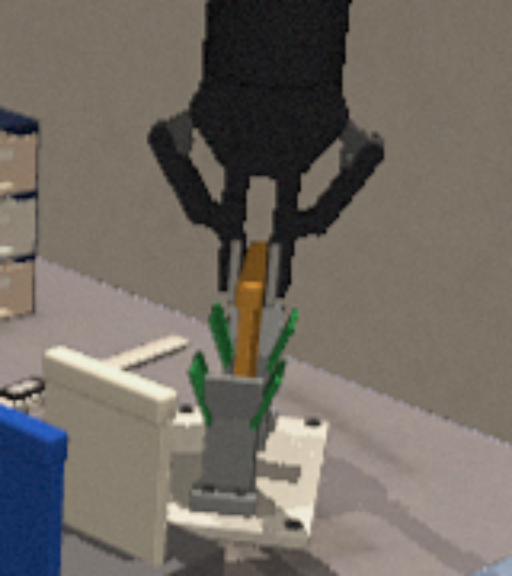

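Not touching the bottom yet. I'll go down a few mm at a time until a force shows.

```bash
python3 -m creep '[[0,0,-0.015,0,0,0],[0,0,-0.02,0,0,0],[0,0,-0.02,0,0,0]]'
python3 -m creep '[[0,0,-0.015,0,0,0],[0,0,-0.02,0,0,0],[0,0,-0.02,0,0,0]]'
```

```text
clock: 10.07
eef_pos: [0.5371, -0.1161, 0.132]
orientation: [0.433, 0.901, 0.0, 0.002]
wrist_force: [-4.7, 2.9, 14.5]
width: 0.0133
clock: 10.45
eef_pos: [0.5375, -0.116, 0.132]
orientation: [0.433, 0.901, 0.001, 0.002]
wrist_force: [-6.6, 1.6, 15.6]
width: 0.0133
```

Firm contact came at TCP z = 0.132, which is the height expected for a seated plaque. Releasing and retreating.

```bash
python3 -m creep '[[0,0,0.005,0,0,0],[0,0,0.005,0,0,0],[0,0,0.005,0,0,0],[0,0,0.005,0,0,0]]' 45
python3 -m creep '[[0,0,0.15,0,0,0],[0,0,0.4,0,0,0],[0,0,0.7,0,0,0],[0,0,1,0,0,0]]'
python3 -m creep '[[0.1,-0.35,0,0,0,0],[0.1,-0.7,0,0,0,0],[0.1,-1,0,0,0,0],[0.1,-1,0,0,0,0]]'
python3 - <<'E'
from h import *
im=r.read_camera("scene"); cv2.imwrite("pics/s8.png",cv2.resize(im[100:300,215:455],None,fx=3,fy=3)[:,:,::-1])
im=r.read_camera("top"); cv2.imwrite("pics/t8.png",cv2.resize(im[165:300,235:485],None,fx=3.2,fy=3.2)[:,:,::-1])
for n in("amber_plaque","white_plaque","blue_plaque"):
    for d in r.place_of(n,"top"): print(n,d['conf'],atz("top",d['uv'],.014 if n[0]=='a' else .01))
E
```

```text
clock: 10.95
eef_pos: [0.5373, -0.116, 0.1323]
orientation: [0.433, 0.901, 0.001, 0.002]
wrist_force: [-0.7, -0.4, 0.8]
width: 0.0448
clock: 11.45
eef_pos: [0.5369, -0.1159, 0.283]
orientation: [0.433, 0.901, 0.0, 0.001]
wrist_force: [0.3, -0.1, -0.4]
width: 0.0452
clock: 11.95
eef_pos: [0.5515, -0.2688, 0.2823]
orientation: [0.435, 0.9, 0.0, 0.001]
wrist_force: [-1.8, -0.0, -0.1]
width: 0.045
amber_plaque 0.97 [0.42871724 0.33022035 0.014     ]
amber_plaque 0.71 [ 0.53986112 -0.11148718  0.014     ]
amber_plaque 0.69 [0.52199149 0.28978961 0.014     ]
white_plaque 0.56 [0.47067272 0.05643095 0.01      ]
blue_plaque 0.91 [0.46674504 0.1223787  0.01      ]
```

View pics/s8.png

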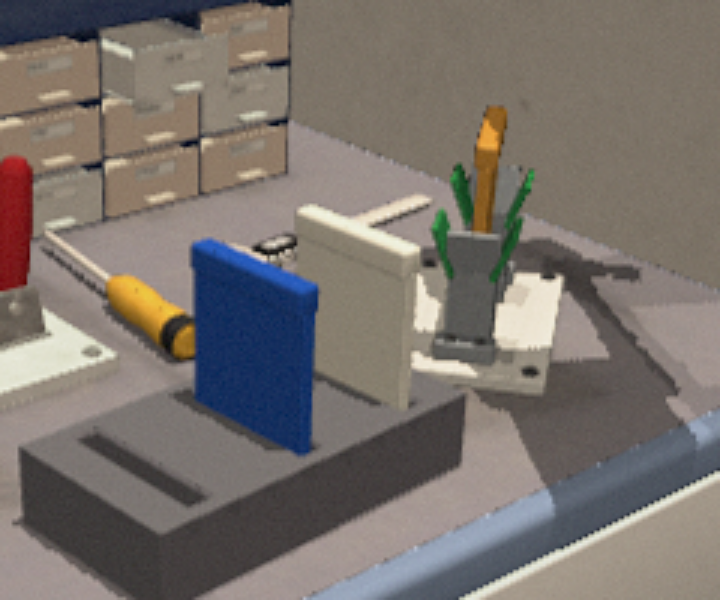

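View pics/t8.png

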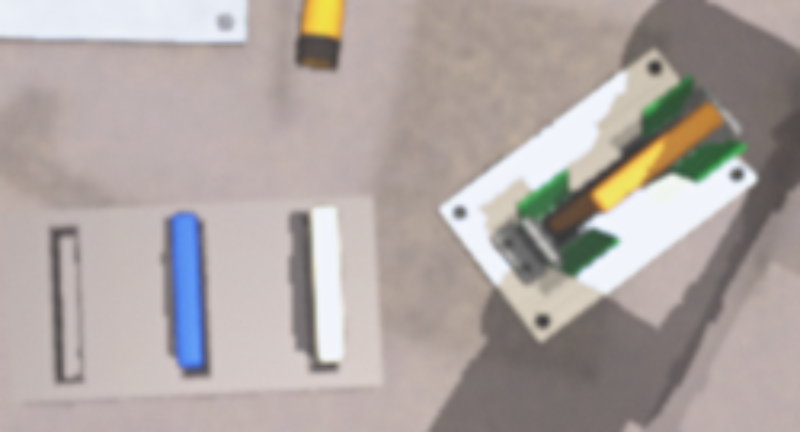

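Run:
```python
from h import *
c2=lambda p:(234.66+p[0]/3.2,164.66+p[1]/3.2)
A=atz("top",c2((603,200)),.134);B=atz("top",c2((716,110)),.134);e=B-A
print((A+B)/2,np.linalg.norm(e),np.degrees(np.arctan2(e[1],e[0])))
s=r.sense();print(s['clock'],s['wrist_force'],s['joint_velocities'].round(4))
r.close_job()
```

```text
[ 0.5386108  -0.11563647  0.134     ] 0.07518013219821228 -50.29757093070368
12.2 [-0.46964674  1.3156308   0.28390584] [ 0.0075 -0.0032 -0.0024 -0.0042 -0.0014  0.0004]
the job is handed in; nothing more can be done
```

The amber plaque is seated in the holder and released, and I handed the job in at 12.2 s. I gripped it by its top bar, lifted it straight out of the block and lowered it between the guides while still holding it. It met the bottom with about 15 N at TCP height 0.132 m, the height expected for a seated plaque. I then opened the fingers and backed the arm away.

**Last checks:**
- **Amber plaque:** the final pictures show it upright between the guides. Its bar centre measured about 5 mm from the holder centre and about 1° off line, inside the 16 mm and 20° limits.
- **White and blue plaques:** both stand in their slots as before.
- **Arm:** clear of everything, with the wrist force near zero.

**Disagreements:**
- The scene camera put points about 2 px off from the top camera, within its stated calibration.
- In the last picture the bar measured 75 mm instead of 80 mm, because I picked its ends roughly by hand.
- The network also reported the turquoise and small amber look-alikes as amber plaques. I ignored those.

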